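Open the dial padlock in its dock and present it

ROBOT

A 7-joint arm with a two-finger parallel gripper is mounted at the origin on a cart in front of the work surface, level with it; the furniture and walls round the work are solid. World frame = base frame: x ahead of the robot, y to its left, z up, the work surface at z = 0. Lengths are in m, angles in rad, forces in N, time in s.
With the tool pointing down it reaches from about 0.4 to 0.875 m from the base axis. Payload 6.5 kg.
Tool frame: the origin (TCP) lies midway between the tips of the shut fingers; the grasp point (between the pads) lies 19 mm behind it; z points along the fingers, y is the line along which they close (so a half turn about z gives the same grasp; the last joint's range is limited). The gripper opens to 88 mm and grips with 3 to 60 N. Pads are 18 mm wide; open, the fingers measure 123 mm over their backs; the gripper's body (75 mm by 187 mm) begins 45 mm behind the grasp point.
Start: joints at [-1.413, 0.536, -0.004, 1.538, 0.003, 1.067, -0.071], TCP at [0.144, 0.634, 0.239] pointing down, gripper open.
Joint ranges: [-2.7, 2.7], [-0.37, 2.16], [-1.27, 1.26], [0.24, 2.4], [-1.31, 4.45], [0.19, 1.91], [-2.76, 2.76]. Speed limits (rad/s): [2.39, 2.39, 3.14, 3.14, 3.14, 3.14, 3.14].

INTERFACE

Orientations are given as [roll, pitch, yaw] about the fixed x, y, z axes, in that order (R = Rz(yaw) Ry(pitch) Rx(roll)).
In Python, from cell import arm gives the robot as it stands.
- The arm moves only by the tool drive_tool, never from a script. Its argument "motion" is a list of rows, each a list of 7 numbers: the shift along the tool's x, y, z in units of 4 cm (1.0 is 4 cm), then the turn, a rotation vector about the tool's x, y, z in units of 5 degrees (1.0 is 5 degrees), then the opening, from -1 (shut) to 1 (fully open). In form: [[dx, dy, dz, rx, ry, rz, gripper], ...]. A call has 1 to 8 rows; each row shifts and turns the commanded pose from where the row before left it, along the tool's axes as they then stand; what a row does not reach is not made up. A row lasts 1/10 s, in which the tool goes at most 50 mm and 8.59 degrees, less where a joint would pass 70% of its speed; a pose out of reach is approached as far as the arm can. A call with a number of a shift or a turn outside -1 to 1 is refused whole. A call with a gripper value outside its range is refused whole. The fingers move at their own pace and stop on an object; the grip force is fixed at half the most. Time passes only in rows, so rows that do not move let the fingers close. It gives the time, the measured TCP pose, the force, the opening and the grip force at its end, in the units of the state.
- arm.observe(): the state, without advancing time (a new reading comes with each control period).
- arm.capture(name): name is "scene" or "top" or "wrist"; returns a dict with "pixels" (384x512x3 uint8, red, green, blue), "fov_y" (degrees; the focal length in pixels is half the picture's height over the tangent of half this angle, whatever the lens; pixels are square), "cx", "cy" (the principal point, pixels), "T" (4x4, takes a point from camera to world coordinates); the wrist camera has in their place "hand_eye" (4x4, takes a point from camera to tool coordinates, whose origin is the TCP and whose axes are the flange's). Camera axes: x right, y down, z forward; pixel columns grow to the right and rows downward; lengths in m; the calibration is good to about 2 mm. A picture is of the moment at which its call begins: read the wrist's pose just before it. There is no depth.
- arm.sign_off(): hands the job in; it is judged then, once.
The state is a dict: "time_s": time; "joints": joint angles; "joint_vel": joint speeds; "tau": joint torques, N m; "eef_pos": TCP position; "ee_rot": TCP orientation; "wrist_force": force on the tool from outside, world axes, zero at the start; "torque": the same for the moment, N m; "opening": finger opening in m; "gripper_force": force on a finger pad.
Only numpy, scipy, OpenCV 4.12 (cv2) and the standard library are available. Lean on these libraries where they do the work, as an engineer would, in place of code of your own. Each camera call takes 0.05 s, during which the arm holds its last target. There are 200 camera calls.

TASK

The dial padlock lies locked in its dock. Press the dock's spring plunger right down until it latches, turn the lock's dial clockwise, feeling its clicks, until its pointer meets the index ridge at the shackle side, pull the shackle fully open by its tab, then take the lock by the dial's grip bar, lift it straight out and finish while still holding it up, open, level and face up, about 15 cm above the worktop. Leave the things standing around it where they are.

Things in the scene. Friction and masses are not known exactly. Their poses are not given: they have to be found in the camera images.
- dock: Fixed aluminium dock plate, 8 mm thick, on the worktop, with a nest in which the lock lies (walls 17 mm high above the worktop, 2 mm play). Origin: on the worktop, under the centre of the nest. Its -x axis points along the shackle (roughly towards the robot), +y to the plunger, z up.
- plunger_top (a point): Centre of the top of the plunger's black mushroom head (30 mm across), 85 mm from the dial's axis along the dock's +y, 71 mm above the worktop when up. Pressed straight down 11 mm to its stop against a spring, with 5 to 7 N. While it is up, its side arm stops the dial's lug some 0.4 to 0.5 rad short of the index; latched down, it frees the dial.
- plunger (a joint): Travel of the plunger in m: 0 up, 0.011 at the stop. Once pressed past 0.009 a pawl clicks in and it stays down at about 0.009 when let go.
- lock_centre (a point): Centre of the lock's steel case (loose; 60 x 64 x 26 mm in its x, y, z; whole lock 0.3 to 0.5 kg). It starts lying face up in the nest, axes along the dock's, underside 8 mm above the worktop. The index ridge is at the edge of its top face on the -x side.
- dial_grip (a point): On the dial's axis, in the flat-sided grip bar (12 mm wide in y, 40 mm long in x), 55 mm above the worktop at the start; the bar reaches from 40 to 66 mm, above a flange 52 mm across at 35 to 40 mm, from which a lug sticks out to 50 mm from the axis. It turns with the dial; its -x axis is the pointer (short steel line on flange and bar top).
- dial (a joint): Dial angle in rad, growing anticlockwise seen from above; 0: pointer at the index, the one place where the shackle is let go (within about 0.1). It clicks into a notch every 0.36 rad (1.44, 1.08, 0.72, 0.36, 0, -0.36) and stays there; clockwise turning lowers the value. It starts two to four clicks anticlockwise of the index. A click takes about 0.1 N m.
- shackle_tab (a point): Centre of the gripping part of the upright steel tab on the shackle's end: the tab is 10 mm thick (its y), 24 mm long (its x), from 14 to 50 mm above the worktop; this point is 38 mm above the worktop and 83 mm from the dial's axis when closed. Pull it level along its -x axis.
- shackle (a joint): How far the shackle is drawn out in m: 0 closed, 0.024 fully open at its stop. It slides with about 2 N friction and stays where it is left.
- bung: Rubber bung, 28 mm, standing near the lock; bystander. Origin under its centre.
- dish: Petri dish, 57 mm, behind the dock; bystander. Origin under its centre.
- can: White sample can, 55 mm across, 41 mm high; bystander. Origin under its centre.
- weight: Brass weight, 38 mm; bystander. Origin under its centre.
- hasp_tongue (a point): Tip of the steel hasp tongue on the dock, 63 mm from the dial's axis along -x, at 28 to 33 mm height, 10 mm wide. Its post stands inside the shackle's loop; the tongue reaches over the shackle's bar, holds the closed lock down and lets go once the shackle is fully open.
- spanner: Steel spanner, 172 mm long, lying to the right; bystander. Origin under its centre.
- beaker_2: Glass beaker, 56 mm across, 70 mm high, at the back; bystander. Origin under its centre.
Mind the look-alikes: they are no part of the job. Leave any orange look-alike of the dock alone.

How it is judged:
By the outcome, as a careful person would: the job done as asked, in the order asked, and still so for the second after the job is handed in, while the arm keeps its last pose, push and grip.
It also fails if it takes over 72 s, if anything falls off the work surface, if the arm or the gripper's body presses on something with over 40 N, if the wrist force passes 120 N, or if a joint passes its speed limit or range.

## Working session

There is one attempt and no reset: what is moved stays moved. The work goes in short steps, Python scripts to look and compute and a tool call to move; the robot and the scene stay as the last step left them, time stands still between calls to the robot, and variables do not carry over. Pictures are saved under pics/ and viewed, at most 10 in all, crops included, and the job is handed in when it is done.

Besides the shell and the picture viewer there is one more tool, called after ">>>" as name(argument=value, ...), one argument or row to a line, values as JSON. drive_tool: Moves the arm, as the interface text tells. Its arguments: {"type":"object","properties":{"motion":{"type":"array"}},"required":["motion"]}

```bash
mkdir -p pics; ls; python3 - <<'E'
from cell import arm
import cv2,json,numpy as np
o=arm.observe(); print(o)
for n in ("scene","top"):
    c=arm.capture(n); cv2.imwrite(f"pics/{n}0.png",c["pixels"][:,:,::-1]); np.savez(f"{n}0.npz",**c)
    print(n,c["fov_y"],c["cx"],c["cy"],np.round(c["T"],3).tolist())
E
```

```text
pics
{'time_s': 0.0, 'joints': array([-1.41324019,  0.53717088, -0.00443945,  1.53883227,  0.00258784,
        1.06731074, -0.07121934]), 'joint_vel': array([-0.00045378, -0.00091514,  0.00064398, -0.00116284, -0.00061152,
       -0.00127076, -0.00023689]), 'tau': array([-7.00912206e-04, -5.70986509e+01,  9.90617014e-01, -2.51611269e+01,
       -5.62201208e-02,  1.79166358e-02,  1.67582375e-04]), 'eef_pos': array([0.14410922, 0.63320562, 0.23785195]), 'ee_rot': array([-3.13988101e+00,  1.14957204e-04,  2.91788395e+00]), 'wrist_force': array([-0.17350898,  0.36126911,  0.26772231]), 'torque': array([-0.01837682, -0.01174565,  0.06037729]), 'gripper_force': 0.0, 'opening': 0.08838289384998674}
scene 48.68063046705288 250.68208100757548 193.35329907716164 [[0.804, -0.453, 0.384, 0.058], [-0.594, -0.614, 0.519, -0.806], [0.0, -0.646, -0.764, 1.193], [0.0, 0.0, 0.0, 1.0]]
top 42.57882969375915 253.3948287593042 195.07192044834375 [[-0.061, -0.976, 0.208, 0.343], [-0.998, 0.061, -0.01, -0.023], [-0.003, -0.209, -0.978, 1.462], [0.0, 0.0, 0.0, 1.0]]
```

```bash
python3 - <<'E'
import cv2
for n in ("scene","top"):
    i=cv2.imread(f"pics/{n}0.png"); cv2.imwrite(f"pics/{n}0b.png",cv2.resize(i,(768,576),interpolation=cv2.INTER_CUBIC))
E
```

```text
(no output)
```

View pics/scene0b.png

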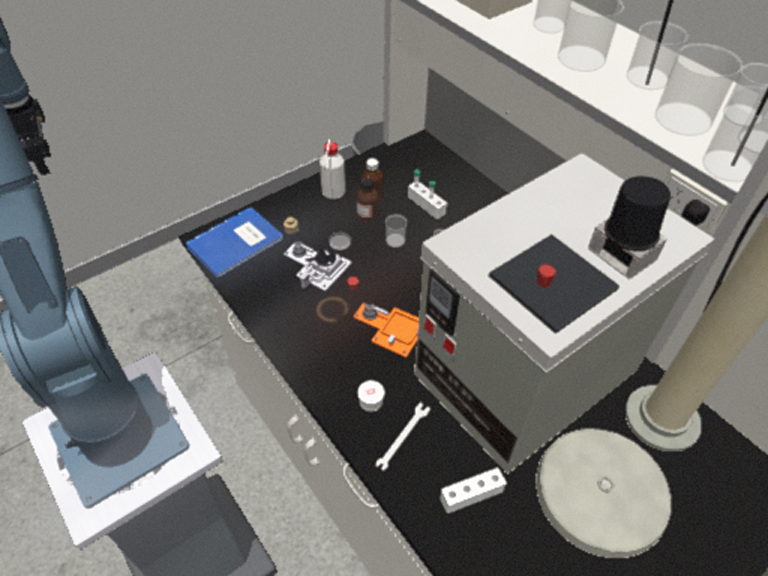

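View pics/top0b.png

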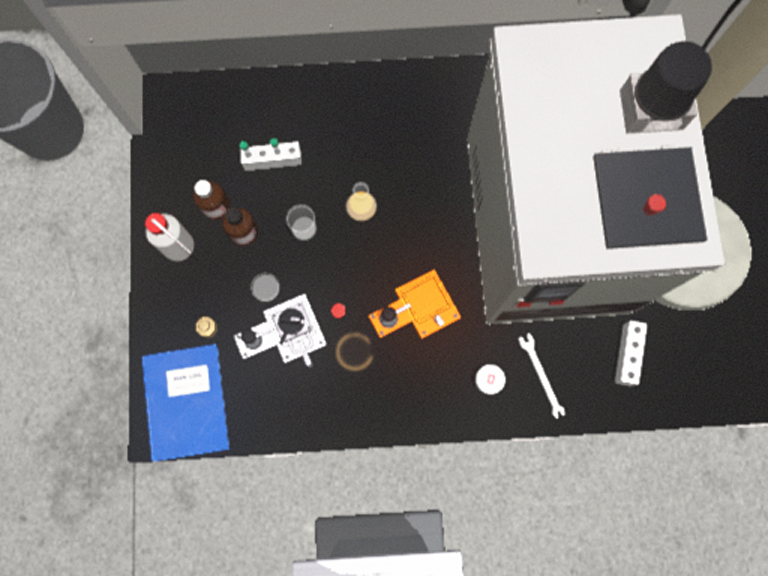

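The real lock is in the grey aluminium dock at about (290,325) in the top view, with its plunger at (251,338) and tab at (307,360). The look-alike is the orange dock at (425,305), with its plunger at (388,317). I choose the grey one and check it in a close crop.

```bash
cat > h.py <<'E'
import numpy as np, cv2
def K(c):
    f=192/np.tan(np.radians(float(c["fov_y"]))/2); return np.array([[f,0,float(c["cx"])],[0,f,float(c["cy"])],[0,0,1]])
def ray(c,u,v,z,T=None):
    T=c["T"] if T is None else T
    d=T[:3,:3]@np.linalg.inv(K(c))@[u,v,1]; p=T[:3,3]; return p+d*(z-p[2])/d[2]
def proj(c,P,T=None):
    T=c["T"] if T is None else T
    q=K(c)@(np.linalg.inv(T)@np.append(P,1))[:3]; return q[:2]/q[2]
E
python3 - <<'E'
import cv2,numpy as np
t=cv2.imread("pics/top0.png")[185:255,145:235]; s=cv2.imread("pics/scene0.png")[150:205,180:250]
a=cv2.resize(t,None,fx=5.5,fy=5.5,interpolation=cv2.INTER_CUBIC)
b=cv2.resize(s,None,fx=4,fy=4,interpolation=cv2.INTER_CUBIC)
o=np.zeros((385,780,3),np.uint8); o[:a.shape[0],:a.shape[1]]=a; o[:b.shape[0],500:500+b.shape[1]]=b
cv2.imwrite("pics/crop.png",o)
E
```

```text
(no output)
```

View pics/crop.png

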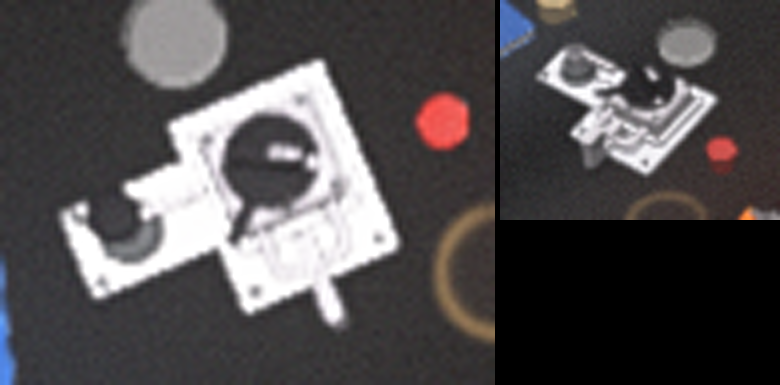

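```bash
python3 - <<'E'
from h import *
c=dict(np.load("top0.npz"))
f=lambda u,v,z: ray(c,145+u/5.5-.4,185+v/5.5-.4,z)
d=f(268,160,.040); p=f(115,213,.071); t=f(328,305,.050)
print("dial",d,"pl",p,"tab",t, np.linalg.norm((p-d)[:2]),np.linalg.norm((t-d)[:2]))
e=f(398,245,.008)-f(322,65,.008); print("edge yaw of -x",np.degrees(np.arctan2(e[1],e[0])))
for q in (p-d,d-t): print(np.degrees(np.arctan2(q[1],q[0])))
for n,u,v,z in(("bung",443,122,.02),("dish",175,40,.01)): print(n,f(u,v,z))
w=f(305,155,.04)-d; print("ptr",np.degrees(np.arctan2(w[1],w[0])))
T=np.array([0.144,0.633])
from cell import arm
k=arm.capture("wrist"); print(np.round(k["hand_eye"],3).tolist(),k["fov_y"],k["cx"],k["cy"])
E
```

```text
dial [0.60169324 0.14114589 0.04      ] pl [0.57309301 0.21780516 0.071     ] tab [0.52108556 0.11143923 0.05      ] 0.08182064458253034 0.08590740519449075
edge yaw of -x -160.03227693169282
110.45965969926718
20.230547547164182
bung [0.62032854 0.04811273 0.02      ]
dish [0.67707858 0.19317424 0.01      ]
ptr -85.7138298581562
[[-0.001, -0.964, -0.265, 0.068], [1.0, -0.001, 0.0, 0.001], [-0.0, -0.265, 0.964, -0.146], [0.0, 0.0, 0.0, 1.0]] 66.28194605694354 257.78390733037327 190.76166621972283
```

The crop confirms the grey dock. In crop pixels the dial is at (268,160) with its pointer to the right (305,155). The plunger is at (115,213) and the tab at (328,305). The measured distances of 82 and 86 mm agree with the given 85 and 83 mm. I'm moving over it for a close look.

>>> drive_tool(
  motion=[
    [-0.8,-0.5,0,0,0,0,-1],
    [-0.8,-0.5,0,0,0,0,-1],
    [-0.8,-0.5,0,0,0,0,-1],
    [-0.8,-0.5,0,0,0,0,-1],
    [-0.8,-0.5,0,0,0,0,-1],
    [-0.8,-0.5,0,0,0,0,-1],
    [-0.8,-0.5,0,0,0,0,-1],
    [-0.8,-0.5,0,0,0,0,-1],
  ],
)

```text
time_s: 0.95
eef_pos: [0.3592, 0.4196, 0.2386]
ee_rot: [-3.141, -0.0, 2.918]
wrist_force: [0.1, -0.2, 0.5]
opening: 0.0259
gripper_force: 0.0
```

>>> drive_tool(
  motion=[
    [-0.8,-0.5,0,0,0,0,-1],
    [-0.8,-0.5,0,0,0,0,-1],
    [-0.8,-0.5,0,0,0,0,-1],
    [-0.8,-0.5,0,0,0,0,-1],
    [-0.8,-0.5,0,0,0,0,-1],
    [-0.8,-0.5,0,0,0,0,-1],
    [-0.8,-0.5,0,0,0,0,-1],
    [-0.8,-0.5,0,0,0,0,-1],
  ],
)

```text
time_s: 1.75
eef_pos: [0.5732, 0.2069, 0.2385]
ee_rot: [-3.141, -0.0, 2.918]
wrist_force: [1.2, 0.6, -0.7]
opening: 0.0001
gripper_force: 0.0
```

>>> drive_tool(
  motion=[
    [0,0,0,0,0,1,-1],
    [0,0,0,0,0,1,-1],
    [0,0,0,0,0,1,-1],
    [0,0,0,0,0,1,-1],
    [0,0,0,0,0,1,-1],
    [0,0,0,0,0,1,-1],
    [0,0,0,0,0,1,-1],
  ],
)

```text
time_s: 2.45
eef_pos: [0.5722, 0.2081, 0.2384]
ee_rot: [-3.141, -0.0, 2.303]
wrist_force: [0.1, 1.0, 0.1]
opening: 0.0005
gripper_force: 0.0
```

>>> drive_tool(
  motion=[
    [0,0,0,0,0,1,-1],
    [0,0,0,0,0,1,-1],
    [0,0,0,0,0,1,-1],
    [0,0,0,0,0,1,-1],
    [0,0,0,0,0,1,-1],
    [0,0,0,0,0,1,-1],
    [0,0,0,0,0,1,-1],
    [0,0,0,0,0,0,-1],
  ],
)

```text
time_s: 3.25
eef_pos: [0.5722, 0.2082, 0.2384]
ee_rot: [-3.141, 0.0, 1.696]
wrist_force: [0.2, -0.4, 0.0]
opening: 0.0
gripper_force: 0.0
```

```bash
cat >> h.py <<'E'
from scipy.spatial.transform import Rotation as R
def wrist(name):
    from cell import arm
    o=arm.observe(); c=arm.capture("wrist"); T=np.eye(4); T[:3,:3]=R.from_euler("xyz",o["ee_rot"]).as_matrix(); T[:3,3]=o["eef_pos"]
    c["T"]=T@c["hand_eye"]; np.savez(name+".npz",**c); cv2.imwrite(f"pics/{name}.png",cv2.resize(c["pixels"][:,:,::-1],(768,576),interpolation=cv2.INTER_CUBIC))
    print(o["eef_pos"],o["ee_rot"],o["joints"]); return c
E
python3 -c "
from h import *; wrist('w1')"
```

```text
[0.57221548 0.2082096  0.23840774] [-3.14102349e+00  3.85415720e-04  1.69554346e+00] [-0.74023943  0.49364872  0.4405816   1.67305279 -0.23781288  1.02894026
 -0.09745286]
```

View pics/w1.png

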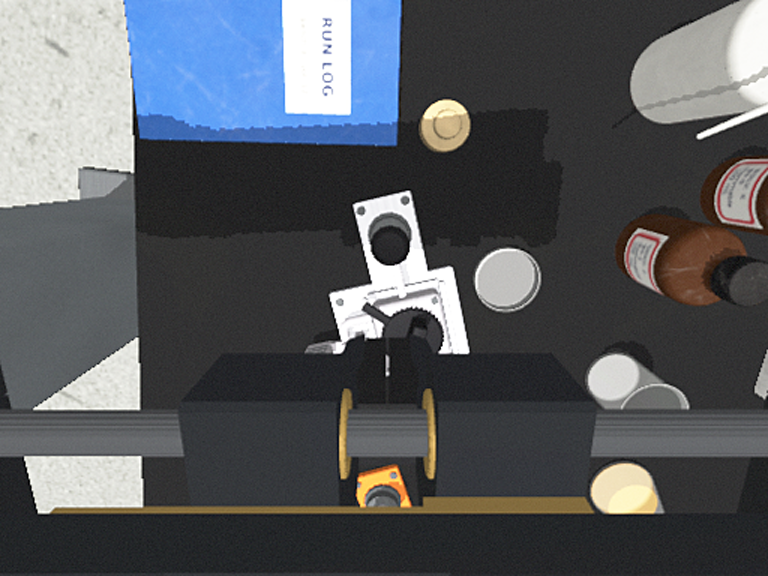

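The wrist view shows the plunger head top at about (391,243), the plate corners at (352,203), (410,191) and (452,267), the dial partly hidden near (415,330), and the lug towards (365,305).

```bash
python3 - <<'E'
from h import *
c=dict(np.load("w1.npz"))
f=lambda u,v,z: ray(c,(u+.5)/1.5-.5,(v+.5)/1.5-.5,z)
p=f(391,245,.071); print("plunger",p)
a=f(353,203,.008);b=f(410,191,.008);g=f(452,267,.008);h=f(468,353,.008)
print(a,b,g,h,np.degrees(np.arctan2(*(b-a)[1::-1])),np.degrees(np.arctan2(*(g-h)[1::-1])))
q=proj(c,[.5722,.2082,.2384]);print("tcp px",q*1.5)
E
```

```text
plunger [0.57337297 0.2221542  0.071     ]
[0.53901881 0.24270402 0.008     ] [0.58529746 0.25843868 0.008     ] [0.6307183 0.1984754 0.008    ] [0.6586145  0.11987757 0.008     ] 18.777953576647526 109.54096014678454
tcp px [386.44202561 363.07127341]
```

>>> drive_tool(
  motion=[
    [0.32,0.07,0,0,0,0,-1],
    [0,0,1,0,0,0,-1],
    [0,0,1,0,0,0,-1],
    [0,0,1,0,0,0,-1],
    [0,0,0.7,0,0,0,-1],
    [0,0,0,0,0,0,-1],
  ],
)

```text
time_s: 3.9
eef_pos: [0.5707, 0.2214, 0.0868]
ee_rot: [-3.134, 0.002, 1.698]
wrist_force: [0.0, -0.5, 0.7]
opening: 0.001
gripper_force: 0.0
```

>>> drive_tool(
  motion=[
    [0,0,0.1,0,0,0,-1],
    [0,0,0.1,0,0,0,-1],
    [0,0,0.1,0,0,0,-1],
    [0,0,0.1,0,0,0,-1],
    [0,0,0.1,0,0,0,-1],
    [0,0,0,0,0,0,-1],
  ],
)

```text
time_s: 4.5
eef_pos: [0.5739, 0.2214, 0.0707]
ee_rot: [3.141, -0.0, 1.696]
wrist_force: [-0.6, 0.4, 2.0]
opening: 0.0002
gripper_force: 0.7
```

>>> drive_tool(
  motion=[
    [0,0,0.07,0,0,0,-1],
    [0,0,0.07,0,0,0,-1],
    [0,0,0.07,0,0,0,-1],
    [0,0,0,0,0,0,-1],
  ],
)

```text
time_s: 4.9
eef_pos: [0.5739, 0.2214, 0.0623]
ee_rot: [3.141, -0.0, 1.696]
wrist_force: [0.8, 1.1, 5.0]
opening: 0.0007
gripper_force: 2.1
```

>>> drive_tool(
  motion=[
    [0,0,0.06,0,0,0,-1],
    [0,0,0.06,0,0,0,-1],
    [0,0,0.05,0,0,0,-1],
    [0,0,0,0,0,0,-1],
  ],
)

```text
time_s: 5.3
eef_pos: [0.5742, 0.222, 0.0591]
ee_rot: [3.141, -0.002, 1.696]
wrist_force: [-10.5, -0.7, 36.0]
opening: 0.0004
gripper_force: 17.9
```

>>> drive_tool(
  motion=[
    [0,0,-0.5,0,0,0,-1],
    [0,0,-1,0,0,0,-1],
    [0,0,-1,0,0,0,-1],
    [-1,0.13,-1,0,0,0,-1],
    [-1,0.13,0,0,0,0,-1],
    [-1,0.12,0,0,0,0,-1],
    [0,0,0,0,0,0,-1],
    [0,0,0,0,0,0,-1],
  ],
)

```text
time_s: 6.1
eef_pos: [0.6022, 0.1075, 0.1901]
ee_rot: [-3.14, 0.0, 1.694]
wrist_force: [-0.6, 0.5, -0.4]
opening: 0.0006
gripper_force: 0.0
```

```bash
python3 -c "
from h import *; c=wrist('w2'); i=cv2.imread('pics/w2.png')[60:460,200:650]; cv2.imwrite('pics/w2c.png',cv2.resize(i,None,fx=1.5,fy=1.5,interpolation=cv2.INTER_CUBIC))
print([proj(c,p)*1.5 for p in ([.6024,.1411,.040],[.6024,.1411,.066],[.5733,.221,.062])])"
```

```text
[0.60215679 0.10748188 0.19014126] [-3.14040226e+00  3.25746850e-04  1.69357597e+00] [-0.55730376  0.55586861  0.43003494  1.70633093 -0.2754093   0.94087024
  0.10222109]
[array([393.35233249, 220.25416767]), array([393.9129549 , 225.38768769]), array([360.92728434,  79.4917056 ])]
```

View pics/w2c.png

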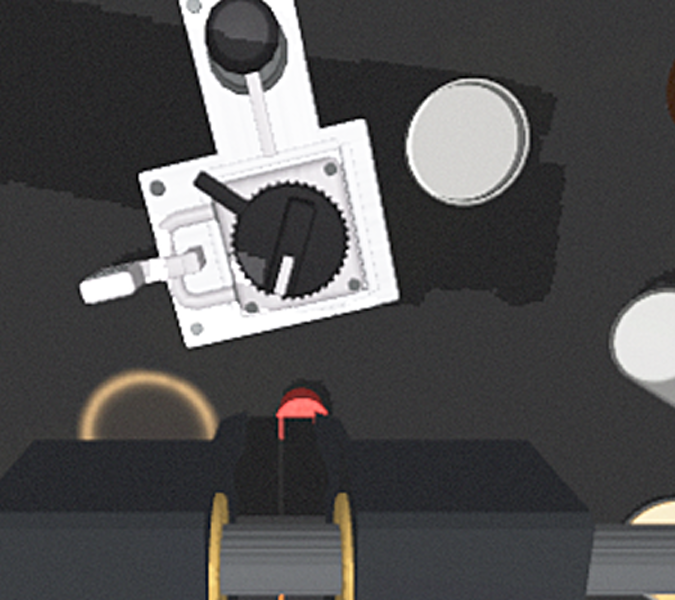

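The crop shows the plunger top at (243,37), the dial flange centre at (291,239), the pointer at (287,265) to (280,290), and the tab top at (106,290). The lug's tip is at (203,183) and the bung at (300,400).

```bash
python3 - <<'E'
from h import *
c=dict(np.load("w2.npz"))
def f(u,v,z): return ray(c,(200+u/1.5+.5)/1.5-.5,(60+v/1.5+.5)/1.5-.5,z)
A=lambda d:np.degrees(np.arctan2(d[1],d[0]))
d=f(291,239,.040); b=(f(290,201,.066)+f(316,204,.066))/2; pt=f(280,291,.04); pt2=f(287,266,.066); l=f(202,181,.038)
p=f(243,37,.062); t=f(106,290,.05)
print("dial",d,"pl",p,np.linalg.norm((p-d)[:2]),A(p-d)-90,"tab",t,np.linalg.norm((t-d)[:2]),A(d-t))
print("ptr",A(pt-d),A(pt2-b),"lug",A(l-d),np.linalg.norm((l-d)[:2]))
e=[f(139,175,.008),f(365,121,.008),f(398,299,.008),f(188,348,.008)]
print([A(e[1]-e[0]),A(e[2]-e[3]),A(e[1]-e[2])-90,A(e[0]-e[3])-90])
print("barmid",(f(290,201,.066)+f(316,204,.066)+2*f(280,291,.04))/4, "bung",f(300,400,.02))
E
```

```text
dial [0.60256612 0.14190684 0.04      ] pl [0.57404408 0.21847674 0.062     ] 0.08170959141619706 20.430197301232994 tab [0.52425251 0.11096769 0.05      ] 0.084203633042608 21.55735387124319
ptr -94.77760766004371 -96.93431496177482 lug 154.3143282125797 0.04651798817069581
[np.float64(19.878252036010657), np.float64(20.536394897461626), np.float64(19.875310587719028), np.float64(20.221438845046606)]
barmid [0.60266172 0.13892507 0.053     ] bung [0.61795247 0.05923958 0.02      ]
```

The pointer is about 64° anticlockwise of the index, so the dial is three clicks off (1.08 rad). I'll align yaw to 82.1° over the dial axis at (0.6025, 0.1415).

>>> drive_tool(
  motion=[
    [0,0,0,0,0,1,0],
    [0,0,0,0,0,1,0],
    [0,0,0,0,0,0.98,0],
    [0.84,-0.11,0,0,0,0,0],
    [0,0,1,0,0,0,0],
    [0,0,1,0,0,0,0],
    [0,0,0,0,0,0,0],
  ],
)

```text
time_s: 6.85
eef_pos: [0.5978, 0.1444, 0.1054]
ee_rot: [-3.132, 0.003, 1.439]
wrist_force: [-0.2, 0.3, 0.0]
opening: 0.044
gripper_force: 0.0
```

>>> drive_tool(
  motion=[
    [0,0,0.6,0,0,0,0],
    [0,0,0.6,0,0,0,0],
    [0,0,0.4,0,0,0,0],
    [0,0,0,0,0,0,0],
    [0,0,0,0,0,0,0],
  ],
)

```text
time_s: 7.35
eef_pos: [0.6033, 0.143, 0.0478]
ee_rot: [3.141, -0.0, 1.436]
wrist_force: [-0.2, 0.6, -0.1]
opening: 0.0439
gripper_force: 0.0
```

>>> drive_tool(
  motion=[
    [0,0,0,0,0,0,-0.4],
    [0,0,0,0,0,0,-0.6],
    [0,0,0,0,0,0,-0.8],
    [0,0,0,0,0,0,-1],
    [0,0,0,0,0,0,-1],
    [0,0,0,0,0,0,-1],
  ],
)

```text
time_s: 7.95
eef_pos: [0.6027, 0.1427, 0.0471]
ee_rot: [3.142, -0.0, 1.436]
wrist_force: [-1.7, 1.1, 3.7]
opening: 0.0115
gripper_force: 30.0
```

>>> drive_tool(
  motion=[
    [0,0,0,0,0,0.7,-1],
    [0,0,0,0,0,0.7,-1],
    [0,0,0,0,0,0.7,-1],
    [0,0,0,0,0,0.7,-1],
    [0,0,0,0,0,0.7,-1],
    [0,0,0,0,0,0.63,-1],
    [0,0,0,0,0,0,-1],
    [0,0,0,0,0,0,-1],
  ],
)

```text
time_s: 8.75
eef_pos: [0.6032, 0.143, 0.047]
ee_rot: [3.141, -0.001, 1.076]
wrist_force: [0.9, 0.8, 3.2]
opening: 0.0122
gripper_force: 30.0
```

```bash
python3 -c "
from cell import arm
o=arm.observe();print(o['torque'],o['wrist_force'],o['joints'],o['ee_rot'])"
```

```text
[ 0.16921336 -0.04383301 -0.07931917] [0.90847439 0.76396291 3.15334858] [-0.64046386  0.79450956  0.48133667  1.75066035 -0.52153386  0.72535931
 -0.37837906] [ 3.14088580e+00 -9.75698087e-04  1.07642890e+00]
```

One click. Next two.

>>> drive_tool(
  motion=[
    [0,0,0,0,0,0.7,-1],
    [0,0,0,0,0,0.7,-1],
    [0,0,0,0,0,0.7,-1],
    [0,0,0,0,0,0.7,-1],
    [0,0,0,0,0,0.7,-1],
    [0,0,0,0,0,0.63,-1],
    [0,0,0,0,0,0,-1],
  ],
)

```text
time_s: 9.45
eef_pos: [0.6045, 0.1425, 0.0472]
ee_rot: [3.139, -0.002, 0.717]
wrist_force: [5.6, -0.2, -0.4]
opening: 0.0137
gripper_force: 34.9
```

```bash
python3 -c "
from cell import arm
o=arm.observe();print(o['torque'],o['wrist_force'],o['joints'],o['ee_rot'])"
```

```text
[-0.06827655 -0.9858644   0.85168585] [ 5.61057087 -0.24983031 -0.41335324] [-0.69811936  0.82019193  0.57015536  1.75316439 -0.61478147  0.7500651
 -0.66464187] [ 3.13868388e+00 -2.34133670e-03  7.16604120e-01]
```

>>> drive_tool(
  motion=[
    [0,0,0,0,0,0.7,-1],
    [0,0,0,0,0,0.7,-1],
    [0,0,0,0,0,0.7,-1],
    [0,0,0,0,0,0.7,-1],
    [0,0,0,0,0,0.7,-1],
    [0,0,0,0,0,0.6,-1],
    [0,0,0,0,0,0,-1],
    [0,0,0,0,0,0,-1],
  ],
)

```text
time_s: 10.25
eef_pos: [0.6047, 0.1414, 0.0476]
ee_rot: [3.139, -0.003, 0.359]
wrist_force: [4.2, -3.2, 3.2]
opening: 0.0139
gripper_force: 34.6
```

```bash
python3 -c "
from cell import arm
o=arm.observe();print(o['torque'],o['wrist_force'],o['joints'],o['ee_rot'])"
```

```text
[-0.51558049 -0.85561191  0.89498067] [ 4.20072605 -3.15278662  3.19363004] [-0.75102005  0.84925236  0.65586401  1.75661724 -0.70332879  0.78155604
 -0.95212476] [ 3.1387549  -0.00321254  0.3593656 ]
```

The opening and torque both grew from the second click on, so I'll let go and look.

>>> drive_tool(
  motion=[
    [0,0,0,0,0,0,-0.4],
    [0,0,0,0,0,0,0],
    [0,0,0,0,0,0,0],
    [0,0,-1,0,0,0,0],
    [0,0,-1,0,0,0,0],
    [-1,0,-1,0,0,0,0],
    [-0.5,0,-0.5,0,0,0,0],
    [0,0,0,0,0,0,0],
  ],
)

```text
time_s: 11.05
eef_pos: [0.5497, 0.1225, 0.1841]
ee_rot: [-3.14, -0.002, 0.356]
wrist_force: [-0.1, 0.5, -0.8]
opening: 0.0439
gripper_force: 0.0
```

```bash
python3 -c "
from h import *; c=wrist('w3'); i=cv2.imread('pics/w3.png')[20:400,160:610]; cv2.imwrite('pics/w3c.png',cv2.resize(i,None,fx=1.5,fy=1.5,interpolation=cv2.INTER_CUBIC))
"
```

```text
[0.5497428  0.12246973 0.18413509] [-3.13978216e+00 -1.71420473e-03  3.55652672e-01] [-0.8980671   0.5864048   0.82942551  1.85656096 -0.53475094  0.93504508
 -1.03745715]
```

View pics/w3c.png

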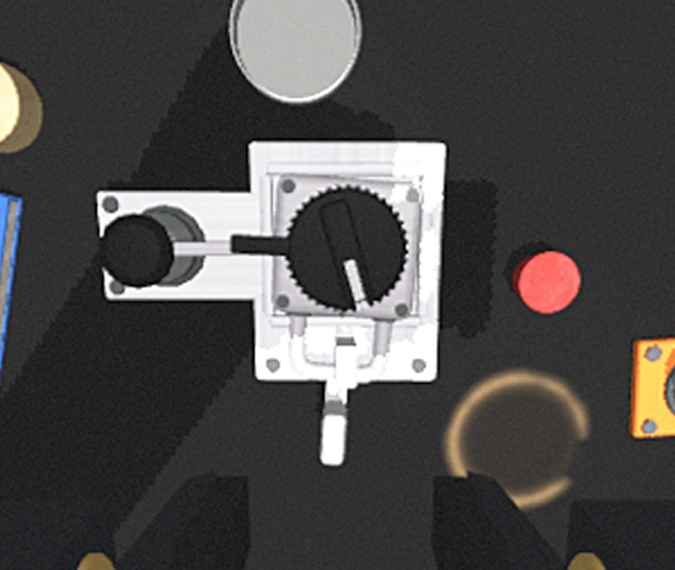

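The pointer runs from about (340,205) to (360,303), still short of the index. The lug at (232–290,245) lies along the plunger arm. I need to check the dial angle and the plunger height.

```bash
python3 - <<'E'
from h import *
c=dict(np.load("w3.npz"))
def f(u,v,z): return ray(c,(160+u/1.5+.5)/1.5-.5,(20+v/1.5+.5)/1.5-.5,z)
A=lambda d:np.degrees(np.arctan2(d[1],d[0]))
d=f(348,248,.040); pt=f(363,304,.04); b=(f(322,209,.066)+f(348,203,.066))/2; p2=f(351,266,.066);l=f(232,244,.038)
print("dial",d,"ptr",A(pt-d)+159.8,A(p2-b)+159.8,"lug",A(l-d),np.linalg.norm((l-d)[:2]))
for z in(.062,.071): p=f(138,250,z); print(z,p,np.linalg.norm((p-d)[:2]))
t=f(332,441,.05); print("tab",t,A(d-t),np.linalg.norm((t-d)[:2]))
cc=[f(274,176,.034),f(421,184,.034),f(417,318,.034),f(271,312,.034)]
print("case yaw", A(cc[0]-cc[1])-90, A(cc[3]-cc[2])-90,"ctr",np.mean(cc,0))
# two-view triangulation of plunger top (w2 & w3)
c2=dict(np.load("w2.npz"))
def n(c,x,y): return np.linalg.inv(K(c))@[(x+.5)/1.5-.5,(y+.5)/1.5-.5,1]
P=[np.linalg.inv(k["T"])[:3] for k in(c2,c)]
for nm,a,b2 in(("plunger",(243,37),(138,250)),("dialbarfar",(303,202),(335,206)),("tab",(106,290),(332,441))):
    x=cv2.triangulatePoints(P[0],P[1],n(c2,200+a[0]/1.5,60+a[1]/1.5)[:2].reshape(2,1),n(c,160+b2[0]/1.5,20+b2[1]/1.5)[:2].reshape(2,1)); print(nm,(x[:3]/x[3]).ravel())
E
```

```text
dial [0.60294848 0.14023427 0.04      ] ptr 15.642367674905103 15.554196462315304 lug 108.50161780274483 0.050013408550616895
0.062 [0.57406195 0.21858921 0.062     ] 0.08351004943560962
0.071 [0.57537928 0.21618625 0.071     ] 0.08080076634645106
tab [0.52190698 0.11766753 0.05      ] 15.560342324627827 0.08412480558213567
case yaw 17.36016986314435 17.98987246387881 ctr [0.60188611 0.14081622 0.034     ]
plunger [0.57412624 0.21839466 0.06265996]
dialbarfar [ 0.61519473  0.15216408 -0.09365233]
tab [0.5362117  0.12199493 0.0962329 ]
```

The plunger is latched, with its top triangulated at 62.7 mm. The dial stands in the 0.36 notch and the lug is above the arm. The pads lagged the bar, and I was about 2 mm off axis. I'll regrasp aligned to the bar and on axis, then finish with finer steps.

>>> drive_tool(
  motion=[
    [0.7,0.02,0,0,0,-1,0],
    [0.68,0.2,0,0,0,-1,0],
    [0,0,1,0,0,-1,0],
    [0,0,0,0,0,0,0],
    [0,0,0,0,0,0,0],
  ],
)

```text
time_s: 11.6
eef_pos: [0.6044, 0.1367, 0.1406]
ee_rot: [-3.14, 0.003, 0.617]
wrist_force: [0.9, 0.1, 0.5]
opening: 0.0438
gripper_force: 0.0
```

>>> drive_tool(
  motion=[
    [0.03,-0.11,0.8,0,0,0,0],
    [0,0,0.8,0,0,0,0],
    [0,0,0.5,0,0,0,0],
    [0,0,0.25,0,0,0,0],
    [0,0,0,0,0,0,0],
    [0,0,0,0,0,0,-0.5],
  ],
)

```text
time_s: 12.2
eef_pos: [0.6047, 0.1411, 0.0494]
ee_rot: [3.141, -0.002, 0.619]
wrist_force: [0.5, 0.3, 0.4]
opening: 0.0382
gripper_force: 0.0
```

>>> drive_tool(
  motion=[
    [0,0,0,0,0,0,-0.7],
    [0,0,0,0,0,0,-1],
    [0,0,0,0,0,0,-1],
    [0,0,0,0,0,0,-1],
    [0,0,0,0,0,0,-1],
  ],
)

```text
time_s: 12.7
eef_pos: [0.6042, 0.1412, 0.0487]
ee_rot: [3.141, -0.001, 0.62]
wrist_force: [-1.5, -0.6, 4.7]
opening: 0.0118
gripper_force: 30.0
```

```bash
cat > s.py <<'E'
from cell import arm
o=arm.observe();print(o['torque'].round(3),o['wrist_force'].round(1),o['eef_pos'].round(4),o['ee_rot'].round(3),round(o['opening'],4))
E
python3 s.py
```

```text
[-0.024  0.286  0.118] [-1.5 -0.6  4.7] [0.6042 0.1412 0.0487] [ 3.141e+00 -1.000e-03  6.200e-01] 0.0118
```

>>> drive_tool(
  motion=[
    [0,0,0,0,0,0.5,-1],
    [0,0,0,0,0,0.5,-1],
    [0,0,0,0,0,0.5,-1],
    [0,0,0,0,0,0,-1],
  ],
)

```text
time_s: 13.1
eef_pos: [0.6045, 0.141, 0.0487]
ee_rot: [3.141, -0.001, 0.489]
wrist_force: [-0.1, -0.6, 5.6]
opening: 0.0119
gripper_force: 32.1
```

```bash
python3 s.py
```

```text
[-0.175  0.076  0.657] [-0.1 -0.6  5.6] [0.6045 0.141  0.0487] [ 3.141e+00 -1.000e-03  4.890e-01] 0.0119
```

>>> drive_tool(
  motion=[
    [0,0,0,0,0,0.5,-1],
    [0,0,0,0,0,0.5,-1],
    [0,0,0,0,0,0.5,-1],
    [0,0,0,0,0,0,-1],
  ],
)

```text
time_s: 13.5
eef_pos: [0.6046, 0.1409, 0.0486]
ee_rot: [3.14, -0.001, 0.359]
wrist_force: [1.8, -1.0, 4.2]
opening: 0.0135
gripper_force: 35.5
```

```bash
python3 s.py
```

```text
[-0.244  0.011  0.891] [ 1.8 -1.   4.2] [0.6046 0.1409 0.0486] [ 3.14e+00 -1.00e-03  3.59e-01] 0.0135
```

The dial resists elastically, so something still blocks it. I'll let go and feel the plunger's height directly.

>>> drive_tool(
  motion=[
    [0,0,0,0,0,-1,-0.7],
    [0,0,0,0,0,-1,-0.2],
    [0,0,0,0,0,-0.5,0],
    [0,0,0,0,0,0,0],
    [0,0,-0.8,0,0,1,0],
    [0,0,-0.8,0,0,1,-1],
    [0,0,0,0,0,0.5,-1],
    [0,0,0,0,0,0,-1],
  ],
)

```text
time_s: 14.3
eef_pos: [0.6039, 0.1413, 0.1126]
ee_rot: [-3.142, -0.001, 0.357]
wrist_force: [-0.0, -0.4, -0.2]
opening: 0.0222
gripper_force: 0.0
```

>>> drive_tool(
  motion=[
    [-0.03,-0.7,0,0,0,0,-1],
    [0,-0.7,0,0,0,0,-1],
    [0,-0.75,0,0,0,0,-1],
    [0,0,0,0,0,0,-1],
    [0,0,0.5,0,0,0,-1],
    [0,0,0,0,0,0,-1],
  ],
)

```text
time_s: 14.9
eef_pos: [0.5705, 0.2204, 0.0896]
ee_rot: [3.141, 0.005, 0.358]
wrist_force: [-1.3, -0.2, 0.1]
opening: 0.0004
gripper_force: 0.0
```

Feel down: to 0.074, then in 3 mm steps.

>>> drive_tool(
  motion=[
    [0,0,0.2,0,0,0,-1],
    [0,0,0.15,0,0,0,-1],
    [0,0,0,0,0,0,-1],
    [0,0,0,0,0,0,-1],
  ],
)

```text
time_s: 15.3
eef_pos: [0.5727, 0.2209, 0.0782]
ee_rot: [3.142, -0.0, 0.357]
wrist_force: [0.2, 0.0, 0.3]
opening: 0.0004
gripper_force: 0.0
```

>>> drive_tool(
  motion=[
    [0,0,0.1,0,0,0,-1],
    [0,0,0.05,0,0,0,-1],
    [0,0,0,0,0,0,-1],
  ],
)

```text
time_s: 15.6
eef_pos: [0.5723, 0.2212, 0.0719]
ee_rot: [-3.142, 0.0, 0.357]
wrist_force: [-0.7, 0.0, -0.6]
opening: 0.0004
gripper_force: 0.0
```

>>> drive_tool(
  motion=[
    [0,0,0.1,0,0,0,-1],
    [0,0,0,0,0,0,-1],
  ],
)

```text
time_s: 15.8
eef_pos: [0.5723, 0.2212, 0.0676]
ee_rot: [-3.142, 0.001, 0.357]
wrist_force: [-0.2, -0.4, 0.2]
opening: 0.0003
gripper_force: 0.0
```

>>> drive_tool(
  motion=[
    [0,0,0.1,0,0,0,-1],
    [0,0,0,0,0,0,-1],
  ],
)

```text
time_s: 16.0
eef_pos: [0.5722, 0.2211, 0.0636]
ee_rot: [3.142, 0.001, 0.357]
wrist_force: [0.7, 0.5, -0.3]
opening: 0.0001
gripper_force: 0.0
```

>>> drive_tool(
  motion=[
    [0,0,0.07,0,0,0,-1],
    [0,0,0.03,0,0,0,-1],
    [0,0,0,0,0,0,-1],
  ],
)

```text
time_s: 16.3
eef_pos: [0.5727, 0.2212, 0.0603]
ee_rot: [-3.141, -0.0, 0.357]
wrist_force: [-0.7, -0.9, 5.3]
opening: 0.0007
gripper_force: 2.4
```

The plunger is definitely latched, with contact at about 0.062. I'll look closely at the lug and arm.

>>> drive_tool(
  motion=[
    [0,0,-0.8,0,0,0,-1],
    [-0.75,0.46,-0.3,0,0,0,-1],
    [-0.75,0.46,0,0,0,0,-1],
    [-0.75,0.46,0,0,0,0,-1],
    [0,0,0,0,0,0,-1],
    [0,0,0,0,0,0,-1],
  ],
)

```text
time_s: 16.9
eef_pos: [0.5075, 0.1379, 0.1042]
ee_rot: [-3.141, -0.0, 0.356]
wrist_force: [0.9, 0.3, -0.3]
opening: 0.0007
gripper_force: 0.0
```

```bash
python3 -c "
from h import *; c=wrist('w4'); i=cv2.imread('pics/w4.png')[0:400,80:600]; cv2.imwrite('pics/w4c.png',cv2.resize(i,None,fx=1.4,fy=1.4,interpolation=cv2.INTER_CUBIC))
"
```

```text
[0.50752686 0.13790942 0.10422181] [-3.14116234e+00 -3.62210489e-04  3.56355117e-01] [-0.90789796  0.64827183  0.74538549  1.99424364 -0.64576767  0.7494037
 -0.98403641]
```

View pics/w4c.png

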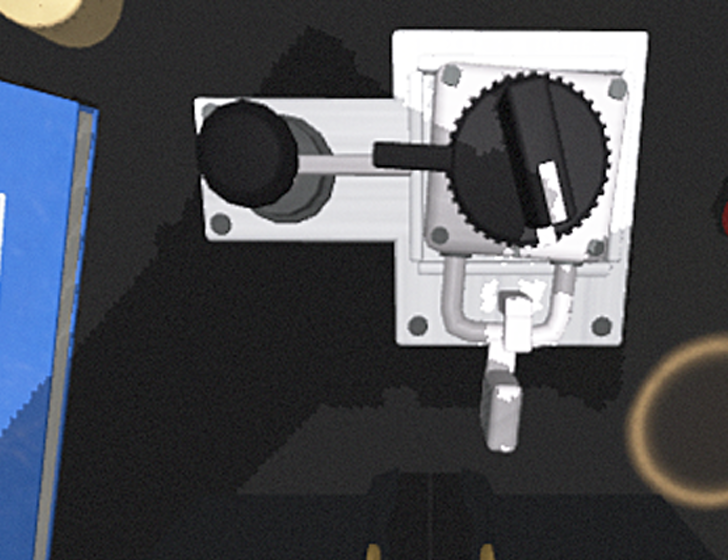

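The lug at (375–450,155) lies over the arm, clear of its side. The case has turned a few degrees clockwise in its nest play, and the dial sits in the 0.36 notch. So the resistance is the click hump itself together with pad and nest slack. I need to drive further past until it snaps.

>>> drive_tool(
  motion=[
    [0.8,0.26,0,0,0,0,0],
    [0.8,0.26,0,0,0,0,0],
    [0.7,0.25,0,0,0,0,0],
    [0,0,0,0,0,-1,0],
    [0,0,0,0,0,-1,0],
    [0,0,0,0,0,-1,0],
    [0,0,0,0,0,0,0],
  ],
)

```text
time_s: 17.65
eef_pos: [0.6052, 0.1426, 0.1038]
ee_rot: [-3.141, -0.001, 0.622]
wrist_force: [-0.6, -0.1, 0.0]
opening: 0.0437
gripper_force: 0.0
```

>>> drive_tool(
  motion=[
    [0,0,0.7,0,0,0,0],
    [0,0,0.5,0,0,0,0],
    [0,0,0.25,0,0,0,0],
    [0,0,0,0,0,0,0],
    [0,0,0,0,0,0,0],
  ],
)

```text
time_s: 18.15
eef_pos: [0.6051, 0.1415, 0.0466]
ee_rot: [3.141, -0.001, 0.619]
wrist_force: [-0.3, -0.4, 0.2]
opening: 0.0441
gripper_force: 0.0
```

>>> drive_tool(
  motion=[
    [-0.03,0,0,0,0,0,-0.5],
    [0,0,0,0,0,0,-1],
    [0,0,0,0,0,0,-1],
    [0,0,0,0,0,0,-1],
    [0,0,0,0,0,0,-1],
  ],
)

```text
time_s: 18.65
eef_pos: [0.6038, 0.1407, 0.0464]
ee_rot: [3.141, -0.001, 0.62]
wrist_force: [0.1, 0.5, 2.0]
opening: 0.0118
gripper_force: 30.0
```

>>> drive_tool(
  motion=[
    [0,0,0,0,0,0.8,-1],
    [0,0,0,0,0,0.8,-1],
    [0,0,0,0,0,0.8,-1],
    [0,0,0,0,0,0.8,-1],
    [0,0,0,0,0,0,-1],
  ],
)

```text
time_s: 19.15
eef_pos: [0.604, 0.1406, 0.0464]
ee_rot: [3.14, -0.001, 0.341]
wrist_force: [-0.0, -0.1, 2.8]
opening: 0.0143
gripper_force: 34.3
```

```bash
python3 s.py
```

```text
[-0.211 -0.009  0.894] [-0.  -0.1  2.8] [0.604  0.1406 0.0464] [ 3.14e+00 -1.00e-03  3.41e-01] 0.0143
```

>>> drive_tool(
  motion=[
    [0,0,0,0,0,0.4,-1],
    [0,0,0,0,0,0.4,-1],
    [0,0,0,0,0,0,-1],
  ],
)

```text
time_s: 19.45
eef_pos: [0.6038, 0.1405, 0.0463]
ee_rot: [3.141, -0.0, 0.27]
wrist_force: [1.2, -1.4, 4.2]
opening: 0.0151
gripper_force: 36.7
```

```bash
python3 s.py
```

```text
[-0.23   0.033  0.924] [ 1.2 -1.4  4.2] [0.6038 0.1405 0.0463] [ 3.141 -0.     0.27 ] 0.0151
```

>>> drive_tool(
  motion=[
    [0,0,0,0,0,-1,-1],
    [0,0,0,0,0,-1,-1],
    [0,0,0,0,0,-1,-1],
    [0,0,0,0,0,-1,-1],
    [0,0,0,0,0,0,-1],
  ],
)

```text
time_s: 19.95
eef_pos: [0.6037, 0.1407, 0.0463]
ee_rot: [-3.141, -0.001, 0.618]
wrist_force: [1.3, 0.0, 4.0]
opening: 0.0121
gripper_force: 30.0
```

```bash
python3 s.py
```

```text
[-0.029  0.044  0.097] [1.3 0.  4. ] [0.6037 0.1407 0.0463] [-3.141e+00 -1.000e-03  6.180e-01] 0.0121
```

>>> drive_tool(
  motion=[
    [0,0,0,0,0,-0.6,-1],
    [0,0,0,0,0,-0.6,-1],
    [0,0,0,0,0,0,-1],
  ],
)

```text
time_s: 20.25
eef_pos: [0.6036, 0.1407, 0.0463]
ee_rot: [-3.141, -0.001, 0.721]
wrist_force: [0.5, -0.0, 5.7]
opening: 0.0119
gripper_force: 30.0
```

```bash
python3 s.py
```

```text
[ 0.018  0.149 -0.026] [ 0.5 -0.   5.7] [0.6036 0.1407 0.0463] [-3.141e+00 -1.000e-03  7.210e-01] 0.0119
```

>>> drive_tool(
  motion=[
    [0,0,0,0,0,-0.7,-1],
    [0,0,0,0,0,-0.7,-1],
    [0,0,0,0,0,0,-1],
  ],
)

```text
time_s: 20.55
eef_pos: [0.6034, 0.1407, 0.0463]
ee_rot: [-3.141, -0.0, 0.842]
wrist_force: [-1.6, 0.9, 5.4]
opening: 0.0114
gripper_force: 30.0
```

```bash
python3 s.py; python3 - <<'E'
from h import *
c=dict(np.load("w4.npz"))
def f(u,v,z): return ray(c,(80+u/1.4+.5)/1.5-.5,(v/1.4+.5)/1.5-.5,z)
A=lambda d:np.degrees(np.arctan2(d[1],d[0]))
d=f(528,160,.040)
for z in (.02,.025,.03,.035): print(z,[ (R.from_euler('z',-20.2,degrees=True).apply(f(*q,z)-d)*1e3).round(1)[:2] for q in((372,155),(372,173),(302,154),(302,172))])
for q in((372,142),(372,168),(440,145),(440,170)): print("lug",(R.from_euler('z',-20.2,degrees=True).apply(f(*q,.040)-d)*1e3).round(1)[:2])
print("pl",(R.from_euler('z',-20.2,degrees=True).apply(f(248,154,.062)-d)*1e3).round(1))
cs=[f(443,63,.034),f(628,75,.034),f(605,262,.034),f(427,248,.034)]
print("case",[(R.from_euler('z',-20.2,degrees=True).apply(q-d)*1e3).round(1)[:2] for q in cs])
E
```

```text
[ 0.009  0.348 -0.357] [-1.6  0.9  5.4] [0.6034 0.1407 0.0463] [-3.141 -0.     0.842] 0.0114
0.02 [array([ 3.6, 51.6]), array([-2.3, 51.7]), array([ 3.8, 76. ]), array([-2.1, 76.3])]
0.025 [array([ 3. , 51.1]), array([-2.8, 51.3]), array([ 3.3, 75. ]), array([-2.5, 75.3])]
0.03 [array([ 2.5, 50.7]), array([-3.2, 50.8]), array([ 2.7, 74.1]), array([-2.9, 74.4])]
0.035 [array([ 1.9, 50.3]), array([-3.6, 50.4]), array([ 2.1, 73.1]), array([-3.4, 73.4])]
lug [ 5.2 49.7]
lug [-2.5 49.9]
lug [ 4.4 28.1]
lug [-3.1 28.1]
pl [-0.9 83.3 22. ]
case [array([29.3, 27.3]), array([ 26. , -31.5]), array([-32. , -28.7]), array([-27.5,  32.3])]
```

Turning back 7° already gives −0.36 N m, so the detent is symmetric and stiff. Driving clockwise past the hump.

>>> drive_tool(
  motion=[
    [0,0,0,0,0,1,-1],
    [0,0,0,0,0,1,-1],
    [0,0,0,0,0,1,-1],
    [0,0,0,0,0,1,-1],
    [0,0,0,0,0,1,-1],
    [0,0,0,0,0,1,-1],
    [0,0,0,0,0,0.6,-1],
    [0,0,0,0,0,0,-1],
  ],
)

```text
time_s: 21.35
eef_pos: [0.6041, 0.1406, 0.0462]
ee_rot: [3.14, -0.001, 0.269]
wrist_force: [2.1, -1.5, 3.4]
opening: 0.0149
gripper_force: 37.1
```

>>> drive_tool(
  motion=[
    [0,0,0,0,0,0.6,-1],
    [0,0,0,0,0,0,-1],
  ],
)

```text
time_s: 21.55
eef_pos: [0.6039, 0.1405, 0.0462]
ee_rot: [3.141, -0.001, 0.218]
wrist_force: [1.4, -1.6, 3.4]
opening: 0.016
gripper_force: 37.9
```

>>> drive_tool(
  motion=[
    [0,0,0,0,0,0.6,-1],
    [0,0,0,0,0,0,-1],
  ],
)

```text
time_s: 21.75
eef_pos: [0.6039, 0.1402, 0.0462]
ee_rot: [3.141, -0.001, 0.165]
wrist_force: [2.0, -1.9, 3.1]
opening: 0.0127
gripper_force: 28.8
```

>>> drive_tool(
  motion=[
    [0,0,0,0,0,0.6,-1],
    [0,0,0,0,0,0,-1],
  ],
)

```text
time_s: 21.95
eef_pos: [0.6039, 0.1402, 0.0462]
ee_rot: [3.141, -0.001, 0.114]
wrist_force: [2.7, -1.9, 2.7]
opening: 0.0129
gripper_force: 29.8
```

```bash
python3 s.py
```

```text
[-0.391 -0.339  0.397] [ 2.7 -1.9  2.7] [0.6039 0.1402 0.0462] [ 3.141e+00 -1.000e-03  1.140e-01] 0.0129
```

The click has passed: the opening dropped from 16.0 to 12.7 mm. Ease back to the index yaw.

>>> drive_tool(
  motion=[
    [0,0,0,0,0,-0.9,-1],
    [0,0,0,0,0,-0.9,-1],
    [0,0,0,0,0,-0.94,-1],
    [0,0,0,0,0,0,-1],
  ],
)

```text
time_s: 22.35
eef_pos: [0.6032, 0.1405, 0.0462]
ee_rot: [-3.141, 0.0, 0.354]
wrist_force: [0.2, -1.4, 3.7]
opening: 0.0117
gripper_force: 30.0
```

```bash
python3 s.py
```

```text
[-0.325  0.134  0.002] [ 0.2 -1.4  3.7] [0.6032 0.1405 0.0462] [-3.141  0.     0.354] 0.0117
```

>>> drive_tool(
  motion=[
    [0,0,0,0,0,0,-0.4],
    [0,0,0,0,0,0,0],
    [0,0,-0.8,0,0,0,0],
    [-0.8,0,-0.8,0,0,0,0],
    [-0.8,0,-0.5,0,0,0,0],
    [-0.6,0,0,0,0,0,0],
    [0,0,0,0,0,0,0.3],
    [0,0,0,0,0,0,0.3],
  ],
)

```text
time_s: 23.15
eef_pos: [0.5208, 0.1109, 0.13]
ee_rot: [-3.141, 0.0, 0.352]
wrist_force: [0.1, 0.6, -0.3]
opening: 0.0567
gripper_force: 0.0
```

```bash
python3 -c "
from h import *; c=wrist('w5'); i=cv2.imread('pics/w5.png')[0:400,180:640]; cv2.imwrite('pics/w5c.png',cv2.resize(i,None,fx=1.5,fy=1.5,interpolation=cv2.INTER_CUBIC))
"
```

```text
[0.52076524 0.11092733 0.12996943] [-3.14092754e+00  1.25792457e-04  3.52163702e-01] [-0.87926425  0.62148649  0.78813287  1.96685104 -0.60985481  0.80640847
 -0.96207185]
```

View pics/w5c.png

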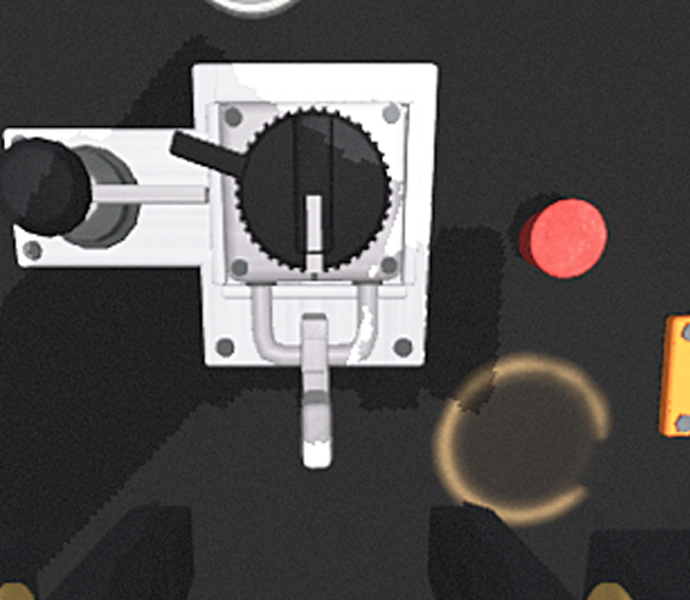

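The pointer at (315,200–270) meets the index ridge and the lock lies straight. The tab is in line at (316,440). The ring at (520,440) is close, so I'll use a narrow opening for the tab.

>>> drive_tool(
  motion=[
    [0.11,0.01,0,0,0,0,-0.45],
    [0,0,0.8,0,0,0,-0.45],
    [0,0,0,0,0,0,-0.45],
    [0,0,0,0,0,0,-0.45],
  ],
)

```text
time_s: 23.6
eef_pos: [0.5254, 0.1112, 0.0978]
ee_rot: [3.141, 0.001, 0.352]
wrist_force: [0.3, -0.4, -0.1]
opening: 0.0275
gripper_force: 0.0
```

>>> drive_tool(
  motion=[
    [0,0,0.7,0,0,0,-0.45],
    [0,0,0.7,0,0,0,-0.45],
    [0,0,0.5,0,0,0,-0.45],
    [0,0,0,0,0,0,-0.45],
    [0,0,0,0,0,0,-0.45],
  ],
)

```text
time_s: 24.1
eef_pos: [0.5261, 0.1113, 0.0231]
ee_rot: [3.141, -0.001, 0.352]
wrist_force: [0.5, 0.9, 0.4]
opening: 0.0247
gripper_force: 0.0
```

>>> drive_tool(
  motion=[
    [0,0,0.05,0,0,0,-0.7],
    [0,0,0,0,0,0,-1],
    [0,0,0,0,0,0,-1],
    [0,0,0,0,0,0,-1],
    [0,0,0,0,0,0,-1],
  ],
)

```text
time_s: 24.6
eef_pos: [0.5259, 0.1116, 0.0207]
ee_rot: [3.142, -0.001, 0.352]
wrist_force: [0.3, 1.0, 5.2]
opening: 0.01
gripper_force: 30.0
```

>>> drive_tool(
  motion=[
    [-0.15,0,0,0,0,0,-1],
    [-0.15,0,0,0,0,0,-1],
    [-0.15,0,0,0,0,0,-1],
    [0,0,0,0,0,0,-1],
  ],
)

```text
time_s: 25.0
eef_pos: [0.5071, 0.1047, 0.0201]
ee_rot: [-3.141, 0.001, 0.352]
wrist_force: [-0.7, -0.7, 6.7]
opening: 0.0096
gripper_force: 30.0
```

>>> drive_tool(
  motion=[
    [-0.1,0,0,0,0,0,-1],
    [-0.08,0,0,0,0,0,-1],
    [0,0,0,0,0,0,-1],
  ],
)

```text
time_s: 25.3
eef_pos: [0.5014, 0.1026, 0.0201]
ee_rot: [-3.142, -0.0, 0.352]
wrist_force: [1.6, 0.7, 3.9]
opening: 0.0094
gripper_force: 30.0
```

>>> drive_tool(
  motion=[
    [-0.08,0,0,0,0,0,-1],
    [0,0,0,0,0,0,-1],
  ],
)

```text
time_s: 25.5
eef_pos: [0.5014, 0.1027, 0.0206]
ee_rot: [3.14, -0.005, 0.353]
wrist_force: [9.8, 3.1, -1.4]
opening: 0.01
gripper_force: 30.0
```

>>> drive_tool(
  motion=[
    [-0.06,0,0,0,0,0,-1],
    [0,0,0,0,0,0,-1],
  ],
)

```text
time_s: 25.7
eef_pos: [0.5014, 0.1026, 0.0209]
ee_rot: [3.139, -0.009, 0.353]
wrist_force: [14.4, 6.0, -5.4]
opening: 0.0097
gripper_force: 30.0
```

At the stop with about 15 N. Release, then take the dial bar.

>>> drive_tool(
  motion=[
    [0.12,0,0,0,0,0,-1],
    [0,0,0,0,0,0,-0.5],
    [0,0,0,0,0,0,-0.4],
    [0,0,-0.7,0,0,0,-0.4],
    [0,0,-0.7,0,0,0,-0.4],
    [0,0,-0.6,0,0,0,-0.2],
    [0,0,0,0,0,0,-0.2],
    [0,0,0,0,0,0,-0.1],
  ],
)

```text
time_s: 26.5
eef_pos: [0.4998, 0.1025, 0.0997]
ee_rot: [-3.141, 0.001, 0.352]
wrist_force: [-0.2, -0.1, -1.1]
opening: 0.0393
gripper_force: 0.0
```

>>> drive_tool(
  motion=[
    [0.7,0,0,0,0,0,-0.1],
    [0.7,0,0,0,0,0,-0.1],
    [0.7,0,0,0,0,0,-0.1],
    [0.5,0,0,0,0,0,-0.1],
    [0,0,0,0,0,0,-0.1],
    [0,0,0,0,0,0,-0.1],
  ],
)

```text
time_s: 27.1
eef_pos: [0.5968, 0.1376, 0.0985]
ee_rot: [-3.141, 0.003, 0.352]
wrist_force: [-0.6, -0.1, 0.7]
opening: 0.0396
gripper_force: 0.0
```

>>> drive_tool(
  motion=[
    [0.14,0,0,0,0,0,-0.1],
    [0,0,0.6,0,0,0,-0.1],
    [0,0,0.4,0,0,0,-0.1],
    [0,0,0.3,0,0,0,-0.1],
    [0,0,0,0,0,0,-0.1],
    [0,0,0,0,0,0,-0.1],
  ],
)

```text
time_s: 27.7
eef_pos: [0.6036, 0.14, 0.0482]
ee_rot: [3.141, 0.0, 0.352]
wrist_force: [0.8, -0.3, 0.7]
opening: 0.0394
gripper_force: 0.0
```

>>> drive_tool(
  motion=[
    [0,0,0,0,0,0,-0.5],
    [0,0,0,0,0,0,-1],
    [0,0,0,0,0,0,-1],
    [0,0,0,0,0,0,-1],
    [0,0,0,0,0,0,-1],
    [0,0,0,0,0,0,-1],
  ],
)

```text
time_s: 28.3
eef_pos: [0.6039, 0.1404, 0.0485]
ee_rot: [-3.141, -0.001, 0.352]
wrist_force: [0.2, 0.6, 3.2]
opening: 0.0116
gripper_force: 30.0
```

>>> drive_tool(
  motion=[
    [0,0,-0.1,0,0,0,-1],
    [0,0,-0.15,0,0,0,-1],
    [0,0,-0.15,0,0,0,-1],
    [0,0,-0.1,0,0,0,-1],
    [0,0,0,0,0,0,-1],
  ],
)

```text
time_s: 28.8
eef_pos: [0.6037, 0.1402, 0.0687]
ee_rot: [3.142, -0.0, 0.352]
wrist_force: [-0.4, -0.5, -5.1]
opening: 0.0112
gripper_force: 30.0
```

>>> drive_tool(
  motion=[
    [0,0,-0.3,0,0,0,-1],
    [0,0,-0.5,0,0,0,-1],
    [0,0,-0.6,0,0,0,-1],
    [0,0,-0.6,0,0,0,-1],
    [0,0,-0.5,0,0,0,-1],
    [0,0,-0.3,0,0,0,-1],
    [0,0,0,0,0,0,-1],
    [0,0,0,0,0,0,-1],
  ],
)

```text
time_s: 29.6
eef_pos: [0.6031, 0.1404, 0.1796]
ee_rot: [-3.141, 0.001, 0.352]
wrist_force: [0.5, -0.4, -4.7]
opening: 0.0118
gripper_force: 30.0
```

```bash
python3 s.py; python3 - <<'E'
from h import *
from cell import arm
a=arm.capture("scene")["pixels"][:,:,::-1]; b=arm.capture("top")["pixels"][:,:,::-1]; w=wrist('w6')["pixels"][:,:,::-1]
A=cv2.resize(a[120:230,160:280],None,fx=3.2,fy=3.2,interpolation=cv2.INTER_CUBIC)
B=cv2.resize(b[150:270,120:240],(384,352),interpolation=cv2.INTER_CUBIC)
o=np.hstack([A,B])
cv2.imwrite("pics/f.png",o); print(o.shape)
E
```

```text
[-0.002  0.098 -0.021] [ 0.5 -0.4 -4.7] [0.6031 0.1404 0.1796] [-3.141e+00  1.000e-03  3.520e-01] 0.0118
[0.60279406 0.14025187 0.17889998] [-3.14134312e+00  2.08876196e-03  3.52290534e-01] [-0.84760619  0.68905776  0.81322088  1.70808997 -0.57917109  1.00415311
 -1.04295731]
(352, 768, 3)
```

View pics/f.png

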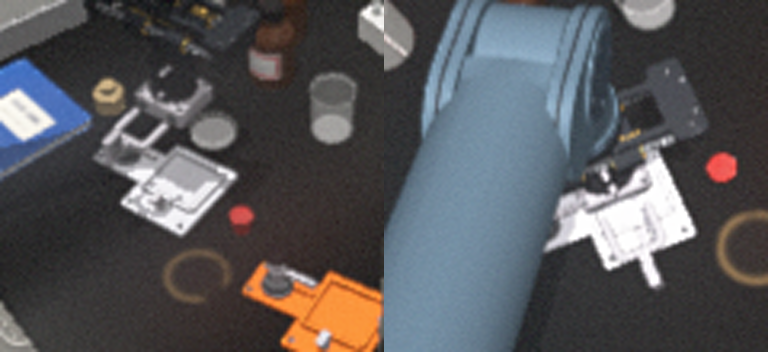

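View pics/w6.png

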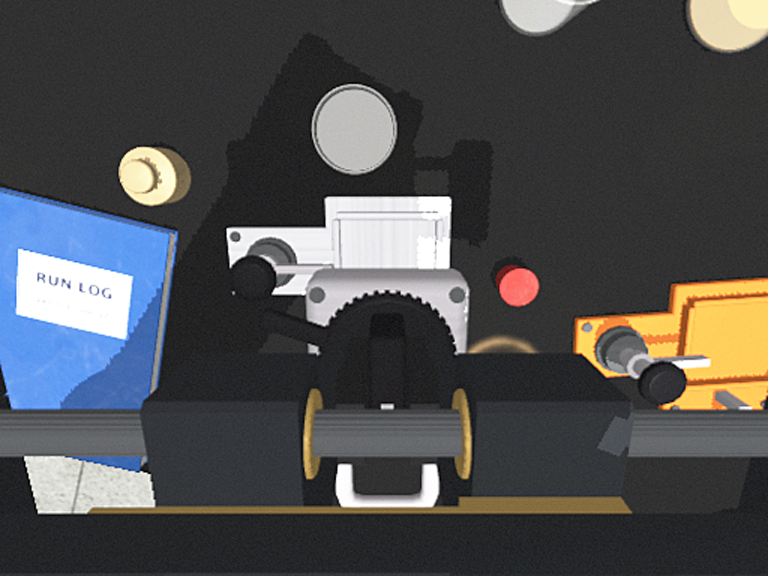

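The lock hangs from the bar, level, with its shackle drawn out at (387,490). The dock is empty at (388,235), the plunger is latched, and the bystanders stand where they were. A small raise to settle, then hand in.

>>> drive_tool(
  motion=[
    [0,0,-0.12,0,0,0,-1],
    [0,0,0,0,0,0,-1],
    [0,0,0,0,0,0,-1],
    [0,0,0,0,0,0,-1],
    [0,0,0,0,0,0,-1],
  ],
)

```text
time_s: 30.25
eef_pos: [0.6036, 0.1402, 0.1848]
ee_rot: [3.142, 0.0, 0.352]
wrist_force: [-0.0, 0.0, -4.8]
opening: 0.0118
gripper_force: 30.0
```

```bash
python3 s.py; python3 -c "
from cell import arm; print(arm.sign_off())"
```

```text
[-0.004  0.08  -0.01 ] [-0.   0.  -4.8] [0.6036 0.1402 0.1848] [3.142 0.    0.352] 0.0118
the job is handed in; nothing more can be done
None
```

The job is handed in at about 30 s: plunger latched, dial at the index, shackle pulled to its stop, and the lock held up by its grip bar, open, level and face up, with its centre about 15.7 cm above the worktop (underside about 14.4 cm). The dial clicks took up to about 0.9 N m instead of the stated 0.1, and I twice had to let go and regrip before the last one passed.

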